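# Clip the seal driver back on the tool rack

### The arm

A 7-joint arm with a two-finger parallel gripper is mounted at the origin on the work surface. World frame = base frame: x ahead of the robot, y to its left, z up, the work surface at z = 0. Lengths are in m, angles in rad, forces in N, time in s.
With the tool pointing down it reaches from about 0.425 to 0.95 m from the base axis. Payload 16.7 kg.
Tool frame: the origin (TCP) lies at the very end of the fingers, on their centre line; the grasp point (between the pads) lies 19 mm behind it; z points along the fingers, y is the line along which they close (so a half turn about z gives the same grasp; the last joint's range is limited). The gripper opens to 94 mm and grips with 3 to 60 N. Pads are 16 mm wide; open, the fingers measure 119 mm over their backs; the gripper's body (75 mm by 177 mm) begins 78 mm behind the grasp point.
Start: joints at [0.984, 0.426, 0.074, 1.606, -0.034, 1.111, -0.067], TCP at [0.286, -0.611, 0.205] pointing down, gripper open.
Joint ranges: [-2.85, 2.85], [-0.5, 2.14], [-1.23, 1.37], [0.21, 2.46], [-1.02, 4.16], [0.16, 2.05], [-2.73, 2.73]. Speed limits (rad/s): [1.89, 1.89, 2.39, 2.39, 3.01, 3.01, 3.01].

### API

Orientations are given as a 3x3 rotation matrix whose columns are the frame's x, y, z axes.
In Python, from bench import ctrl, imaging gives the robot as it stands.
- The arm moves only by the tool jog_arm, never from a script. Its argument "plan" is one flat list of numbers, 5 for each row, row after row: the closure, from 0 (fully open) to 1 (shut), then the shift along the tool's x, y, z in units of 25 mm (1.0 is 25 mm), then the turn about the tool's z in rad. In form: [grip, dx, dy, dz, twist, grip, dx, dy, dz, twist, ...]. A call has exactly 5 rows; each row shifts and turns the commanded pose from where the row before left it, along the tool's axes as they then stand; what a row does not reach is not made up. A row lasts 1/8 s, in which the tool goes at most 62.5 mm and 10.7 degrees, less where a joint would pass 70% of its speed; a pose out of reach is approached as far as the arm can. A call is refused whole if a number of a shift passes 1 or a number of a turn 0.188, either way. A call with a gripper value outside its range is refused whole. The fingers move at their own pace and stop on an object; "newtons" is the grip in N (left out, the last holds). Time passes only in rows, so rows that do not move let the fingers close, or fill a call up. It gives the time, the measured TCP pose, the force, the opening and the grip force at its end, in the units of the state.
- ctrl.state(): the state, without advancing time (a new reading comes with each control period).
- imaging.get_image(name): name is "scene" or "top" or "wrist"; returns the picture (384x512x3 uint8, red, green, blue); there is no depth.
- imaging.camera_model(name): a dict with "camera_matrix" (3x3 intrinsics, pixels), "R" (3x3) and "t" (3): a world point X has camera coordinates R X + t; the wrist camera has in their place "hand_eye" (4x4, takes a point from camera to tool coordinates, whose origin is the TCP and whose axes are the flange's). Camera axes: x right, y down, z forward; pixel columns grow to the right and rows downward; lengths in m; the calibration is good to about 2 mm. A picture is of the moment at which its call begins: read the wrist's pose just before it. camera_model takes no time and is no camera call.
- ctrl.close_job(): hands the job in; it is judged then, once.
The state is a dict: "t": time; "q": joint angles; "joint_velocities": joint speeds; "effort": joint torques, N m; "eef_pos": TCP position; "tcp_rot": TCP orientation; "wrist_force": force on the tool from outside, world axes, zero at the start; "moment": the same for the moment, N m; "grip_width": finger opening in m; "grasp_force": force on a finger pad.
Only numpy, scipy, OpenCV 4.12 (cv2) and the standard library are available. Lean on these libraries where they do the work, as an engineer would, in place of code of your own. Each camera call takes 0.05 s, during which the arm holds its last target. There are 200 camera calls.

### The job

Put the blue valve-seal driver away on the sloped tool rack: snap it sideways into both spring clips over the blue painted shadow, handle end up the slope, and slide it down until its shoulder rests on the lower clip, then let go. Do not lean hard on the rack or its clips, and leave the other tools and parts where they are.

Things in the scene. Friction and masses are not known exactly. Their poses are not given: they have to be found in the camera images.
- driver: Valve-seal driver, a round hand tool 200 mm long, 0.2 to 0.4 kg, lying level on the bench, axis 14 mm up. Origin on its axis at the shoulder, the step between handle and neck; x along the axis towards the handle. Blue handle, 28 mm diameter, x = 0 to 100 mm, steel cap to 110; neck, 16 mm diameter, 0 to -60; cup, 28 mm diameter, -60 to -90. Balances near x = 28 mm. Oily, slips under hard shoves; may lie rolled
- home: Blue painted shadow under the one empty clip pair (any of the four places). Origin not on the paint but on the clips' axis, 20 mm off the board's face: where the driver's origin, its shoulder centre, belongs. x points up the slope along the clips' axis, 12 degrees above level, as the driver's x must; y across; z square off the board, the way the clips open. Past x = 78 mm the handle end overhangs bare board
- clip_low (a point): Middle of the lower clip, on the clips' axis 6 mm down the slope from home's origin; axes as home. Grips the neck; 12 mm wide along the axis, so the shoulder rests on its upper edge at home's origin. Spring steel C: two sprung jaws over a solid saddle, mouth about 5 mm narrower than the neck, flared lips to 14 mm above the axis. Handle or cup cannot enter it: snap in 8 to 20 mm up the slope, then slide down
- clip_up (a point): Middle of the upper clip, 72 mm up the slope from home's origin; axes as home. Grips the handle; 12 mm wide, mouth about 6 mm narrower than the handle, lips to 18 mm above the axis. Laid on the lips a tool lies some 13 mm high, and may creep downhill. Each clip takes 10 to 20 N right over it to snap through; then the tool bottoms hard on the saddles, axis on the clips' axis. 5 to 15 N then slides it along
- rack: Sloped steel tool rack, fixed, 310 mm wide (y), 235 mm deep, its face rising 12 degrees from the front edge (-x side, 24 mm high) to 75 mm. Origin under the middle, x to the back, z up. Four clip pairs 70 mm apart, three filled; tools as thick as the driver. From 14 to 54 mm above home's origin along x a white nylon bar with a 32 mm wide groove per tool fills the gaps, 3 mm higher than the clips' axis: no room for fingertips
- guide_driver: Red-handled driver with a thin pilot, in another clip pair of the rack; leave it. Origin and x as for the driver, handle 28 mm diameter
- lapper: Wooden-handled valve lapper with a rubber foot, in another clip pair; leave it. Origin and x as for the driver, handle 28 mm diameter
- brass_driver: Yellow-handled driver with a brass socket, in another clip pair; leave it. Origin and x as for the driver, handle 28 mm diameter
- spring_a: Valve spring standing on the bench, 38 mm diameter, 50 mm high, origin under its middle; leave it
- spring_b: Second valve spring, the same; leave it
- hammer: Orange-handled hammer lying on the bench, 280 mm long, origin below its middle; leave it
- driver_butt (a point): Centre of the driver's striking cap, the handle end, 110 mm along x from the driver's origin
Things that resemble listed ones, but are neither listed nor needed, are in the scene too. What is shaped like the driver but green is not meant.

How it is judged:
By the outcome, as a careful person would: the job done as asked, in the order asked, and still so for the second after the job is handed in, with the robot touching nothing.
It also fails if it takes over 61 s, if anything falls off the work surface, if the arm or the gripper's body presses on something with over 40 N, if the wrist force passes 120 N, or if a joint passes its speed limit or range.

## Working session

There is one attempt and no reset: what is moved stays moved. The work goes in short steps, Python scripts to look and compute and a tool call to move; the robot and the scene stay as the last step left them, time stands still between calls to the robot, and variables do not carry over. Pictures are saved under pics/ and viewed, at most 10 in all, crops included, and the job is handed in when it is done.

Besides the shell and the picture viewer there is one more tool, called after "Emit:" as name(argument=value, ...), one argument or row to a line, values as JSON. jog_arm: Moves the arm, as the interface text tells. Its arguments: {"type":"object","properties":{"plan":{"type":"array"},"newtons":{"type":"number"}},"required":["plan"]}

```bash
mkdir -p pics; ls
cat > h.py <<'E'
import numpy as np, cv2
from bench import ctrl, imaging
def grab(n,f):
    im=imaging.get_image(n); cv2.imwrite('pics/'+f,cv2.cvtColor(im,cv2.COLOR_RGB2BGR)); return im
def cam(n,s=None):
    m=imaging.camera_model(n); K=np.array(m['camera_matrix'])
    if n!='wrist': R=np.array(m['R']);t=np.array(m['t'])
    else:
        H=np.array(m['hand_eye']);Rt=np.array(s['tcp_rot']);p=np.array(s['eef_pos'])
        Rc=Rt@H[:3,:3];c=Rt@H[:3,3]+p;R=Rc.T;t=-R@c
    return K,R,t
def ray(c,uv):
    K,R,t=c; d=R.T@np.linalg.inv(K)@np.array([uv[0],uv[1],1.]); return -R.T@t,d
def onz(c,uv,z):
    o,d=ray(c,uv); return o+d*(z-o[2])/d[2]
def proj(c,X):
    K,R,t=c; p=K@(R@np.array(X)+t); return p[:2]/p[2]
E
python3 - <<'E'
from h import *
s=ctrl.state();print({k:np.round(v,3).tolist() for k,v in s.items()})
a=grab('scene','s0.png');b=grab('top','t0.png')
cv2.imwrite('pics/t0b.png',cv2.resize(cv2.imread('pics/t0.png'),(800,600),interpolation=cv2.INTER_CUBIC))
for n in('scene','top'):
    K,R,t=cam(n);print(n,K.round(1).tolist(),(-R.T@t).round(3),R.round(3).tolist())
print(imaging.camera_model('wrist'))
E
```

```text
pics
{'t': 0.0, 'q': [0.983, 0.427, 0.074, 1.607, -0.034, 1.111, -0.067], 'joint_velocities': [-0.001, -0.001, 0.001, 0.001, 0.0, 0.001, -0.001], 'effort': [-0.0, -93.584, 3.666, -45.42, -0.049, 0.02, 0.0], 'eef_pos': [0.286, -0.611, 0.205], 'tcp_rot': [[0.906, 0.424, -0.001], [0.424, -0.906, 0.001], [-0.0, -0.001, -1.0]], 'wrist_force': [0.031, 0.325, 0.016], 'moment': [-0.006, -0.006, 0.006], 'grasp_force': 0.0, 'grip_width': 0.094}
scene [[427.3, 0.0, 252.6], [0.0, 427.3, 200.3], [0.0, 0.0, 1.0]] [0.876 0.34  1.185] [[-0.868, 0.496, -0.008], [0.432, 0.749, -0.502], [-0.243, -0.44, -0.865]]
top [[488.4, 0.0, 254.7], [0.0, 488.4, 194.3], [0.0, 0.0, 1.0]] [ 0.308 -0.211  1.669] [[-0.021, -1.0, 0.018], [-0.988, 0.018, -0.151], [0.15, -0.021, -0.988]]
{'camera_matrix': array([[279.43784249,   0.        , 257.5302895 ],
       [  0.        , 279.43784249, 191.17896829],
       [  0.        ,   0.        ,   1.        ]]), 'hand_eye': array([[-1.62931584e-04, -9.66365710e-01, -2.57171708e-01,
         7.36586149e-02],
       [ 9.99999658e-01,  5.09145584e-05, -8.24871494e-04,
        -6.87510601e-04],
       [ 8.10221311e-04, -2.57171755e-01,  9.66365372e-01,
        -1.80095540e-01],
       [ 0.00000000e+00,  0.00000000e+00,  0.00000000e+00,
         1.00000000e+00]])}
```

View pics/t0b.png

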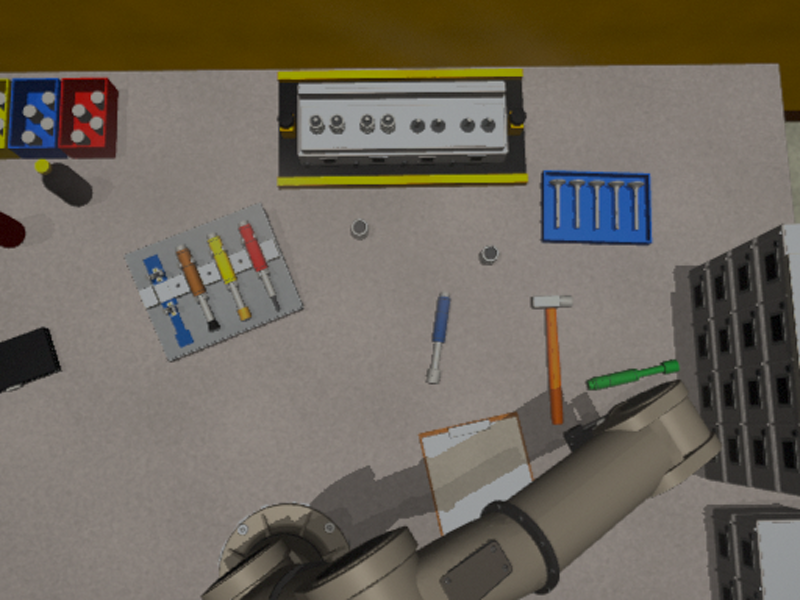

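View pics/s0.png

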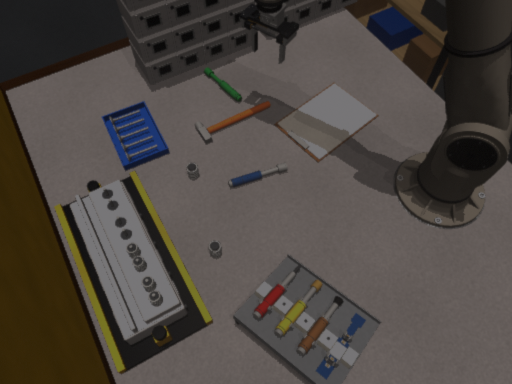

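The top view shows the driver at about (440,335) in the 800-px picture, with its handle towards the image top. The empty blue shadow is the leftmost place on the rack, about (168,300). Next I'll measure both roughly.

Run:
```python
from h import *
im=cv2.imread('pics/t0.png');c=cam('top')
hsv=cv2.cvtColor(im,cv2.COLOR_BGR2HSV)
m=cv2.inRange(hsv,(100,110,50),(128,255,255))
n,l,st,ce=cv2.connectedComponentsWithStats(m)
for i in range(1,n):
    if st[i,4]>25:
        p=np.argwhere(l==i)[:,::-1].astype(float);mu=p.mean(0);u,sv,vt=np.linalg.svd(p-mu,full_matrices=False);d=vt[0]
        pr=(p-mu)@d;e=[mu+d*pr.min(),mu+d*pr.max()]
        print(st[i].tolist(),[onz(c,x,.014).round(3).tolist() for x in e])
# rack corners
for nm,uv,z in (('BL',(127,255),.075),('BR',(265,205),.075),('FR',(302,308),.024),('FL',(172,360),.024)):
    print(nm,onz(c,np.array(uv)/1.5625,z).round(3))
cv2.imwrite('pics/rk.png',cv2.resize(im[120:240,70:200],None,fx=6,fy=6,interpolation=cv2.INTER_CUBIC)[:600])
```

```text
[5, 50, 33, 45, 662] [[1.097, 0.564, 0.014], [0.928, 0.563, 0.014]]
[347, 109, 70, 47, 2608] [[0.781, -0.57, 0.014], [0.758, -0.822, 0.014]]
[92, 163, 12, 12, 82] [[0.668, 0.279, 0.014], [0.654, 0.307, 0.014]]
[110, 200, 14, 22, 151] [[0.546, 0.242, 0.014], [0.48, 0.214, 0.014]]
[278, 200, 7, 19, 97] [[0.538, -0.341, 0.014], [0.477, -0.333, 0.014]]
BL [0.665 0.328 0.075]
BR [0.77  0.036 0.075]
FR [ 0.553 -0.037  0.024]
FL [0.445 0.241 0.024]
```

View pics/rk.png

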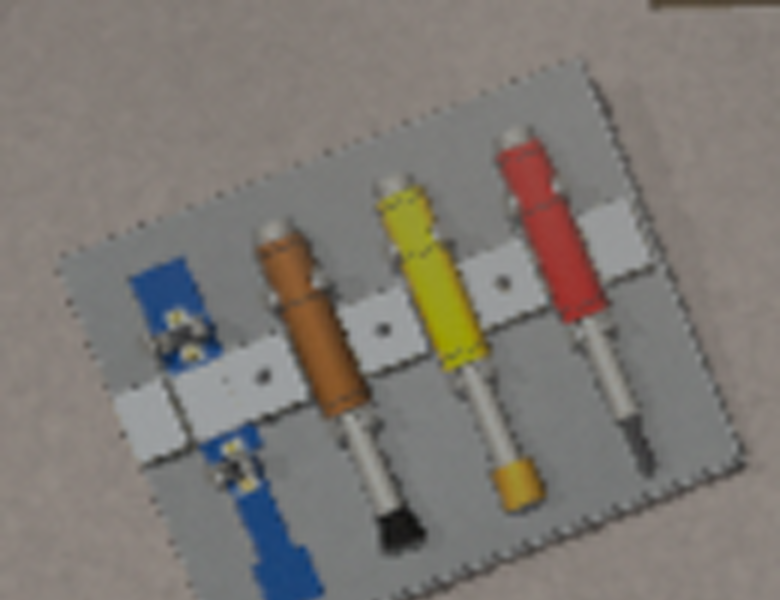

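Clips appear in the crop at about (182,335) for the upper and (238,465) for the lower. I'll move over the driver now.

Emit:
jog_arm(
  plan=[0,1,-0.5,0,0,0,1,-0.5,0,0,0,1,-0.5,0,0,0,1,-0.5,0,0,0,1,-0.5,0,0],
)

```text
t: 0.72
eef_pos: [0.3732, -0.5008, 0.2052]
tcp_rot: [[0.906, 0.424, -0.0], [0.424, -0.906, 0.0], [-0.0, -0.001, -1.0]]
wrist_force: [-0.9, 0.4, 0.5]
grip_width: 0.0942
grasp_force: 0.0
```

Emit:
jog_arm(
  plan=[0,1,-0.5,0,0,0,1,-0.5,0,0,0,1,-0.5,0,0,0,1,-0.5,0,0,0,1,-0.5,0,0],
)

```text
t: 1.35
eef_pos: [0.4599, -0.3913, 0.2052]
tcp_rot: [[0.906, 0.424, -0.0], [0.424, -0.906, 0.0], [-0.0, -0.001, -1.0]]
wrist_force: [-0.2, 0.2, 0.2]
grip_width: 0.0942
grasp_force: 0.0
```

Emit:
jog_arm(
  plan=[0,0.8,-0.4,0,0,0,0.8,-0.4,0,0,0,0.8,-0.4,0,0.18,0,0,0,0,0.18,0,0,0,0,0.18],
)

```text
t: 1.98
eef_pos: [0.5012, -0.3391, 0.2051]
tcp_rot: [[0.994, -0.107, -0.001], [-0.107, -0.994, 0.0], [-0.001, -0.0, -1.0]]
wrist_force: [0.2, 0.5, -0.9]
grip_width: 0.0938
grasp_force: 0.0
```

Run:
```python
from h import *
s=ctrl.state();print(s['t'],s['eef_pos'],np.round(s['tcp_rot'],3).tolist())
w=grab('wrist','w1.png');np.save('w1.npy',s,allow_pickle=True)
c=cam('wrist',s)
hsv=cv2.cvtColor(w,cv2.COLOR_RGB2HSV)
m=cv2.inRange(hsv,(100,110,40),(128,255,255))
n,l,st,ce=cv2.connectedComponentsWithStats(m)
for i in range(1,n):
    if st[i,4]>200:
        p=np.argwhere(l==i)[:,::-1].astype(np.float32)
        b=cv2.boxPoints(cv2.minAreaRect(p))
        print(st[i].tolist(),ce[i].round(1),[onz(c,x,.014).round(4).tolist() for x in b])
```

```text
1.975 [ 0.5011817  -0.3391373   0.20513083] [[0.994, -0.107, -0.001], [-0.107, -0.994, 0.0], [-0.001, -0.0, -1.0]]
[244, 118, 23, 77, 1427] [254.7 155.4] [[0.4743, -0.3162, 0.014], [0.5744, -0.3331, 0.014], [0.5706, -0.3577, 0.014], [0.4701, -0.3425, 0.014]]
```

View pics/w1.png

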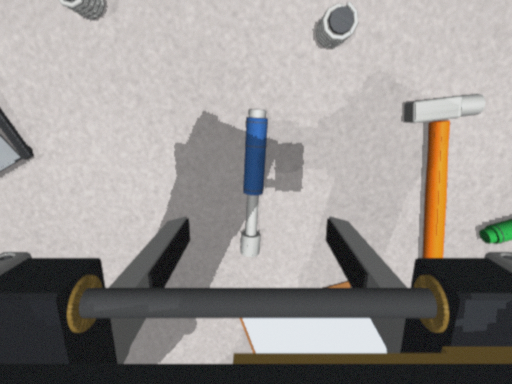

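The wrist picture shows the driver clear of other things: handle from (257,118) to (253,193), cup at (250,245). I'll turn slightly, descend and grip near the balance point.

Emit:
jog_arm(
  plan=[0.3,0,-0.2,1,0.05,0.3,0,0,1,0,0.3,0,0,1,0,0.3,0,0,1,0,0.3,0,0,1,0],
)

```text
t: 2.65
eef_pos: [0.5015, -0.3344, 0.0795]
tcp_rot: [[0.989, -0.148, -0.0], [-0.148, -0.989, 0.0], [-0.0, -0.0, -1.0]]
wrist_force: [-0.4, 0.9, -0.3]
grip_width: 0.0659
grasp_force: 0.0
```

Emit:
jog_arm(
  plan=[0.3,0,0,1,0,0.3,0,0,1,0,0.3,0,0,0.9,0,0.3,0,0,0,0,0.3,0,0,0,0],
)

```text
t: 3.28
eef_pos: [0.502, -0.3348, 0.0086]
tcp_rot: [[0.989, -0.151, 0.0], [-0.151, -0.989, -0.0], [0.0, 0.0, -1.0]]
wrist_force: [-0.0, -0.3, 0.3]
grip_width: 0.0656
grasp_force: 0.0
```

Emit:
jog_arm(
  plan=[0.5,0,0,0.06,0,1,0,0,0,0,1,0,0,0,0,1,0,0,0,0,1,0,0,0,0],
  newtons=25,
)

```text
t: 3.9
eef_pos: [0.5017, -0.3346, 0.0066]
tcp_rot: [[0.988, -0.152, 0.0], [-0.152, -0.988, 0.0], [0.0, -0.0, -1.0]]
wrist_force: [-0.2, 1.1, 1.7]
grip_width: 0.0273
grasp_force: 25.0
```

Emit:
jog_arm(
  plan=[1,0,0,0,0,1,0,0,-0.3,0,1,0,0,-0.5,0,1,0,0,-0.8,0,1,0,0,-0.8,0],
)

```text
t: 4.53
eef_pos: [0.5019, -0.3347, 0.0684]
tcp_rot: [[0.988, -0.152, 0.001], [-0.152, -0.988, -0.0], [0.001, 0.0, -1.0]]
wrist_force: [-1.1, 0.6, -3.4]
grip_width: 0.0275
grasp_force: 25.0
```

Run:
```python
from h import *
s=ctrl.state();print(s['t'],s['eef_pos'],s['wrist_force'],s['moment'],s['grip_width'])
w=grab('wrist','w2.png')
```

```text
4.525 [ 0.50188787 -0.33465293  0.0683682 ] [-1.12893225  0.61764771 -3.3934734 ] [ 0.08833788  0.00285262 -0.00417135] 0.02746819374629796
```

View pics/w2.png

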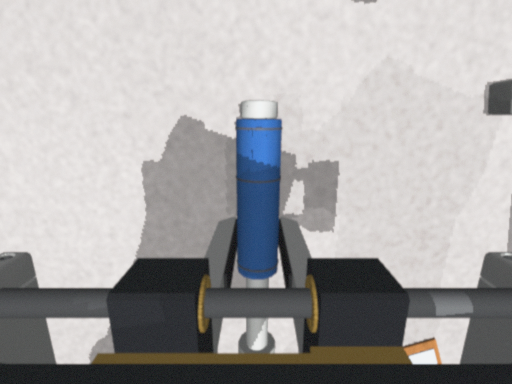

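The driver is held level along the tool x, cap at (258,105) and shoulder at about (257,272). Now a coarse home from the top picture, and the driver's offset in the grip.

Run:
```python
from h import *
c=cam('top')
L=np.array([238,465])/6+[70,120];U=np.array([182,335])/6+[70,120]
BL,BR,FR,FL=[np.array(x) for x in ([.665,.328],[.77,.036],[.553,-.037],[.445,.241])]
ctr=(BL+BR+FR+FL)/4; ax=(BL+BR-FL-FR);print('yaw',np.degrees(np.arctan2(ax[1],ax[0])),'from y',np.degrees(np.arctan2(*( (BR-BL+FR-FL)[[0,1]]*[1,-1]))),ctr);ax/=np.linalg.norm(ax)
for p in(L,U):
    z=.06
    for _ in range(20):
        X=onz(c,p,z); xr=(X[:2]-ctr)@ax; z=.024+(xr+.1175)*np.tan(np.radians(12.2))+.02*np.cos(.21)
    print(X.round(4),xr)
s=ctrl.state();w=cv2.imread('pics/w2.png');cw=cam('wrist',s)
m=cv2.inRange(cv2.cvtColor(w,cv2.COLOR_BGR2HSV),(100,110,40),(128,255,255))
n,l,st,ce=cv2.connectedComponentsWithStats(m);i=1+st[1:,4].argmax()
y0,y1=st[i,1],st[i,1]+st[i,3];print(st[i].tolist())
R=np.array(s['tcp_rot'])
for y in(y0,y1):
    for z in (.0754,.0894): print(y,z,(R.T@(onz(cw,(258,y),z)-s['eef_pos'])).round(4))
```

```text
yaw 20.109331644323085 from y 20.489922018110647 [0.60825 0.142  ]
[0.5505 0.2344 0.0641] -0.022464541605736143
[0.6207 0.2621 0.0804] 0.05298976813246572
[237, 180, 43, 90, 3508]
180 0.0754 [ 0.034   0.0002 -0.0043]
180 0.0894 [ 0.0372  0.0002 -0.0183]
270 0.0754 [-0.0307  0.0002 -0.0046]
270 0.0894 [-0.0224  0.0002 -0.0185]
```

Emit:
jog_arm(
  plan=[1,0,-0.5,-0.8,0,1,0,-1,-0.8,0,1,0,-1,-0.8,0,1,0,-1,-0.8,0,1,0,-1,-0.8,0],
)

```text
t: 5.2
eef_pos: [0.5187, -0.2215, 0.1679]
tcp_rot: [[0.989, -0.151, 0.0], [-0.151, -0.989, 0.0], [0.0, -0.0, -1.0]]
wrist_force: [-0.5, 0.3, -2.1]
grip_width: 0.0271
grasp_force: 25.0
```

Emit:
jog_arm(
  plan=[1,0,-1,-0.8,0,1,0,-1,-0.8,0,1,0,-1,-0.4,0,1,0.2,-1,0,0,1,0.2,-1,0,0],
)

```text
t: 5.82
eef_pos: [0.5474, -0.0996, 0.2175]
tcp_rot: [[0.989, -0.151, 0.0], [-0.151, -0.989, -0.0], [0.0, -0.0, -1.0]]
wrist_force: [-0.2, -0.2, -3.3]
grip_width: 0.0272
grasp_force: 25.0
```

Emit:
jog_arm(
  plan=[1,0.2,-1,0,0,1,0.2,-1,0,0,1,0,-1,0,0,1,0,-1,0,0,1,0,-1,0,0],
)

```text
t: 6.45
eef_pos: [0.5759, 0.0224, 0.2172]
tcp_rot: [[0.989, -0.151, -0.0], [-0.151, -0.989, -0.0], [-0.0, 0.0, -1.0]]
wrist_force: [-0.6, 0.4, -3.4]
grip_width: 0.0274
grasp_force: 25.0
```

Emit:
jog_arm(
  plan=[1,0,-1,0,0,1,0,-1,0,0,1,0,-1,0,-0.17,1,0,-1,0,-0.17,1,0,-1,0,-0.17],
)

```text
t: 7.08
eef_pos: [0.582, 0.1459, 0.2172]
tcp_rot: [[0.935, 0.356, 0.0], [0.356, -0.935, -0.0], [-0.0, 0.0, -1.0]]
wrist_force: [0.4, -0.7, -3.0]
grip_width: 0.0271
grasp_force: 25.0
```

Emit:
jog_arm(
  plan=[1,0,0,0,0,1,0,0,0,0,1,0,0,0,0,1,0,0,0,0,1,0,0,0,0],
)

```text
t: 7.7
eef_pos: [0.5828, 0.1441, 0.2165]
tcp_rot: [[0.937, 0.349, 0.0], [0.349, -0.937, -0.0], [0.0, 0.0, -1.0]]
wrist_force: [-0.5, -0.3, -3.5]
grip_width: 0.0274
grasp_force: 25.0
```

Run:
```python
from h import *
s=ctrl.state();print(s['t'],s['eef_pos'],np.round(s['tcp_rot'],3).tolist())
w=grab('wrist','w3.png');np.save('w3.npy',s,allow_pickle=True)
cv2.imwrite('pics/w3b.png',cv2.resize(cv2.imread('pics/w3.png')[0:300,60:460],None,fx=2,fy=2,interpolation=cv2.INTER_CUBIC))
```

```text
7.7 [0.58276799 0.14410019 0.21654805] [[0.937, 0.349, 0.0], [0.349, -0.937, -0.0], [0.0, 0.0, -1.0]]
```

View pics/w3b.png

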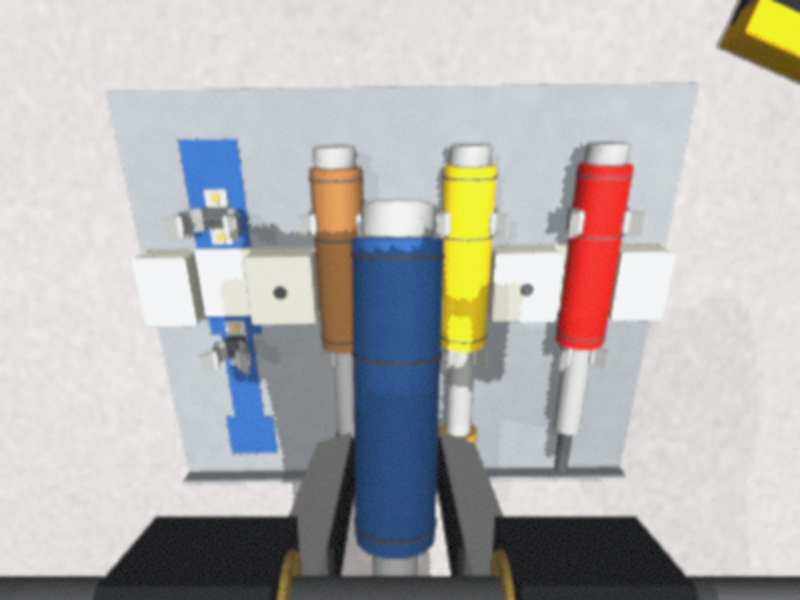

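The wrist view shows the rack corners at (108,90), (696,83), (623,469) and (190,470) in the crop, and the empty pair's groove between columns 193–247 (row 250) and 199–252 (row 323). The clips are at about (213,220) and (230,352). I'll solve for the rack pose next.

Run:
```python
from h import *
s=np.load('w3.npy',allow_pickle=True).item();c=cam('wrist',s);K,R,t=c
f=lambda u,v:np.array([u/2+60,v/2])
img=np.array([f(108,90),f(696,83),f(623,469),f(190,470)])
g=lambda:0
P=[onz(c,p,z) for p,z in zip(img,(.075,.075,.024,.024))]
print('sizes',[np.linalg.norm(P[i]-P[(i+1)%4]).round(4) for i in range(4)])
ctr=np.mean(P,0)[:2]
d=(P[0]+P[1]-P[2]-P[3])[:2];e=(P[0]+P[3]-P[1]-P[2])[:2]
y1=np.arctan2(d[1],d[0]);y2=np.arctan2(e[1],e[0])-np.pi/2
print('yaw',np.degrees([y1,y2]),ctr)
yaw=(y1+y2)/2;a=np.array([np.cos(yaw),np.sin(yaw)]);b=np.array([-a[1],a[0]])
T=np.tan(np.radians(12.2))
def pt(uv,h):
    z=.05
    for _ in range(30):
        X=onz(c,uv,z);xr=(X[:2]-ctr)@a;z=.0495+xr*T+h*np.cos(.21)
    # slope coordinate of foot on axis: remove normal offset
    return X,xr+h*np.sin(.21),(X[:2]-ctr)@b
for nm,uv,h,off in (('bar back',f(220,250),.023,54),('bar front',f(225.5,323),.023,14),('clipU',f(213,220),.036,72),('clipL',f(230,352),.032,-6)):
    X,xf,yr=pt(uv,h); # foot x on face horizontally; home origin foot
    print(nm,X.round(4),'home foot xr',round(xf-off/1000*np.cos(.21),4),'yr',yr.round(4))
# held driver: shoulder top & handle end tops in tool frame (axis 7mm above tip, radius 14)
Rt=np.array(s['tcp_rot']);p=np.array(s['eef_pos'])
for nm,uv in(('shoulder',f(395,554)),('handle end',f(398,240)),('cap far top',f(398,203))):
    print(nm,(Rt.T@(onz(c,uv,p[2]+.021)-p)).round(4))
np.save('rk.npy',dict(ctr=ctr,yaw=yaw),allow_pickle=True)
```

```text
sizes [np.float64(0.3069), np.float64(0.245), np.float64(0.3117), np.float64(0.2425)]
yaw [21.59086877 20.82871989] [0.61131169 0.14955434]
bar back [0.6095 0.258  0.0801] home foot xr -0.0104 yr 0.1018
bar front [0.5692 0.2461 0.0711] home foot xr -0.0132 yr 0.1052
clipU [0.6249 0.2611 0.0962] home foot xr -0.0098 yr 0.0991
clipL [0.555  0.2377 0.0763] home foot xr -0.008 yr 0.1025
shoulder [-0.0257 -0.0008 -0.021 ]
handle end [ 0.0719  0.0001 -0.021 ]
cap far top [ 0.0816  0.0001 -0.021 ]
```

Emit:
jog_arm(
  plan=[1,0.51,-0.97,0,-0.02,1,0.51,-0.97,0,0,1,0.51,-0.97,0,0,1,0.51,-0.97,0,0,1,0,0,0.5,0],
)

```text
t: 8.38
eef_pos: [0.5947, 0.2573, 0.2043]
tcp_rot: [[0.928, 0.373, 0.001], [0.373, -0.928, 0.002], [0.002, -0.002, -1.0]]
wrist_force: [-0.4, 0.6, -2.4]
grip_width: 0.0272
grasp_force: 25.0
```

Emit:
jog_arm(
  plan=[1,0,0,0.9,0,1,0,0,0.9,0,1,0,0,0.9,0,1,0,0,0.9,0,1,0,0,0.4,0],
  newtons=15,
)

```text
t: 9.0
eef_pos: [0.5942, 0.253, 0.1024]
tcp_rot: [[0.929, 0.369, -0.002], [0.369, -0.929, -0.001], [-0.002, 0.0, -1.0]]
wrist_force: [-0.9, 0.1, -2.4]
grip_width: 0.0277
grasp_force: 15.0
```

Run:
```python
from h import *
s=ctrl.state();print(s['t'],s['eef_pos'],np.round(s['tcp_rot'],3).tolist(),s['wrist_force'])
w=grab('wrist','w4.png');grab('scene','s4.png')
a=cv2.resize(cv2.imread('pics/w4.png'),(512,384));b=cv2.imread('pics/s4.png')
p=proj(cam('scene'),s['eef_pos']).astype(int);print(p)
x,y=max(0,min(p[0]-60,392)),max(0,min(p[1]-90,204))
b=cv2.resize(b[y:y+180,x:x+120],None,fx=2.13,fy=2.13,interpolation=cv2.INTER_CUBIC)[:384]
b=cv2.copyMakeBorder(b,0,384-b.shape[0],0,0,cv2.BORDER_CONSTANT)
cv2.imwrite('pics/m4.png',np.hstack([a,b]))
```

```text
9.0 [0.59416388 0.25301557 0.10239181] [[0.929, 0.369, -0.002], [0.369, -0.929, -0.001], [-0.002, 0.0, -1.0]] [-0.88182095  0.0927648  -2.41582956]
[338 346]
```

View pics/m4.png

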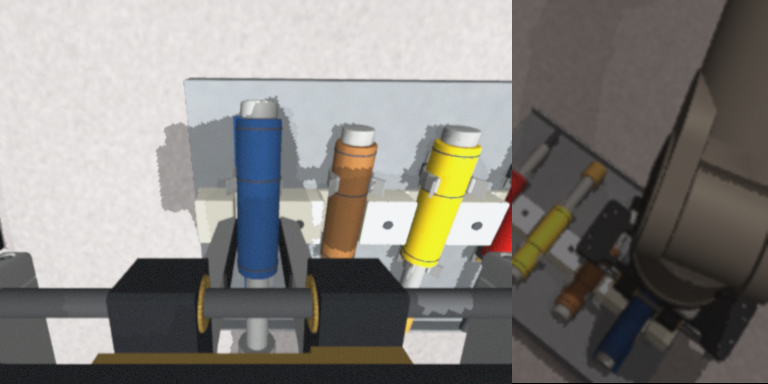

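The driver now sits above the empty pair, parallel with the lapper and brass driver, so I'll lower it onto the lips.

Emit:
jog_arm(
  plan=[1,0.1,0,0.1,0,1,0,0,0.15,0,1,0,0,0.15,0,1,0,0,0.15,0,1,0,0,0,0],
  newtons=12,
)

```text
t: 9.72
eef_pos: [0.597, 0.2543, 0.09]
tcp_rot: [[0.929, 0.369, -0.0], [0.369, -0.929, -0.0], [-0.0, -0.0, -1.0]]
wrist_force: [-1.1, 0.6, -2.0]
grip_width: 0.0275
grasp_force: 12.0
```

Emit:
jog_arm(
  plan=[1,0,0,0.08,0,1,0,0,0.08,0,1,0,0,0,0,1,0,0,0,0,1,0,0,0,0],
)

```text
t: 10.35
eef_pos: [0.597, 0.2551, 0.0864]
tcp_rot: [[0.929, 0.369, 0.0], [0.369, -0.929, 0.001], [0.0, -0.001, -1.0]]
wrist_force: [-2.2, 4.9, 0.7]
grip_width: 0.0275
grasp_force: 12.0
```

Side force of about 5 N towards +y: I'm slightly right of the clip axis. I'll shift left and try again.

Emit:
jog_arm(
  plan=[1,0,0,-0.12,0,1,0,-0.1,0,0,1,0,0,0.06,0,1,0,0,0.06,0,1,0,0,0,0],
)

```text
t: 10.98
eef_pos: [0.5962, 0.2565, 0.0861]
tcp_rot: [[0.93, 0.369, -0.0], [0.369, -0.93, -0.0], [-0.0, -0.0, -1.0]]
wrist_force: [0.2, -0.0, -2.8]
grip_width: 0.0277
grasp_force: 12.0
```

Emit:
jog_arm(
  plan=[1,0,0,0.06,0,1,0,0,0.06,0,1,0,0,0,0,1,0,0,0,0,1,0,0,0,0],
)

```text
t: 11.6
eef_pos: [0.5967, 0.2569, 0.0837]
tcp_rot: [[0.929, 0.369, 0.001], [0.369, -0.929, 0.001], [0.001, -0.0, -1.0]]
wrist_force: [0.0, 1.5, 5.3]
grip_width: 0.0276
grasp_force: 12.0
```

Emit:
jog_arm(
  plan=[1,0,0,0.06,0,1,0,0,0,0,1,0,0,0,0,1,0,0,0,0,1,0,0,0,0],
  newtons=8,
)

```text
t: 12.22
eef_pos: [0.5967, 0.2569, 0.0821]
tcp_rot: [[0.929, 0.369, 0.001], [0.369, -0.929, 0.001], [0.001, -0.0, -1.0]]
wrist_force: [0.4, 0.6, 5.8]
grip_width: 0.028
grasp_force: 8.0
```

Run:
```python
from h import *
s=ctrl.state();print(s['t'],s['eef_pos'],s['wrist_force'],s['moment'])
w=grab('wrist','w5.png')
```

```text
12.225 [0.59665248 0.25687073 0.08210207] [0.35038459 0.64077917 5.79615047] [ 0.46801216 -0.09139253 -0.00515548]
```

View pics/w5.png

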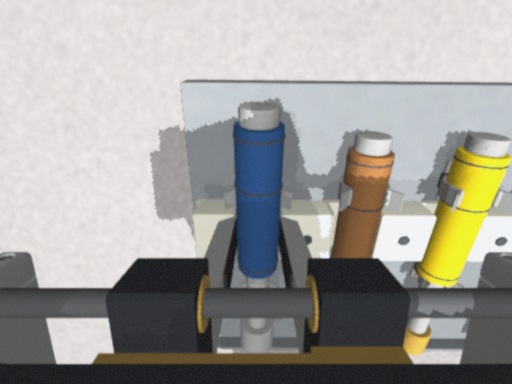

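The handle end has pitched up, so the driver lies across both clips. I'll release, rise and close the fingers for pressing.

Emit:
jog_arm(
  plan=[0.5,0,0,0,0,0.5,0,0,0,0,0.5,0,0,-0.6,0,1,0.2,0,-0.7,0,1,0.25,0,0,0],
  newtons=30,
)

```text
t: 12.9
eef_pos: [0.6083, 0.2614, 0.1168]
tcp_rot: [[0.93, 0.369, 0.003], [0.369, -0.93, 0.002], [0.004, -0.0, -1.0]]
wrist_force: [-0.6, 0.4, 0.5]
grip_width: 0.0304
grasp_force: 0.0
```

Emit:
jog_arm(
  plan=[1,0,0,0,0,1,0,0,0,0,1,0,0,0,0,1,0,0,0,0,1,0,0,0.1,0],
)

```text
t: 13.52
eef_pos: [0.607, 0.2609, 0.112]
tcp_rot: [[0.93, 0.369, 0.001], [0.369, -0.93, 0.0], [0.001, -0.0, -1.0]]
wrist_force: [0.5, -0.0, 5.4]
grip_width: 0.0004
grasp_force: 3.0
```

Run:
```python
from h import *
s=ctrl.state();print(s['t'],s['eef_pos'],s['wrist_force'],s['grip_width'])
w=grab('wrist','w6.png');b=cv2.imread('pics/w6.png')
cv2.imwrite('pics/w6b.png',cv2.resize(b[60:360,120:420],None,fx=2,fy=2,interpolation=cv2.INTER_CUBIC))
```

```text
13.525 [0.60704661 0.26087633 0.11201471] [ 0.52993391 -0.01016093  5.35953034] 0.00043562298399371093
```

View pics/w6b.png

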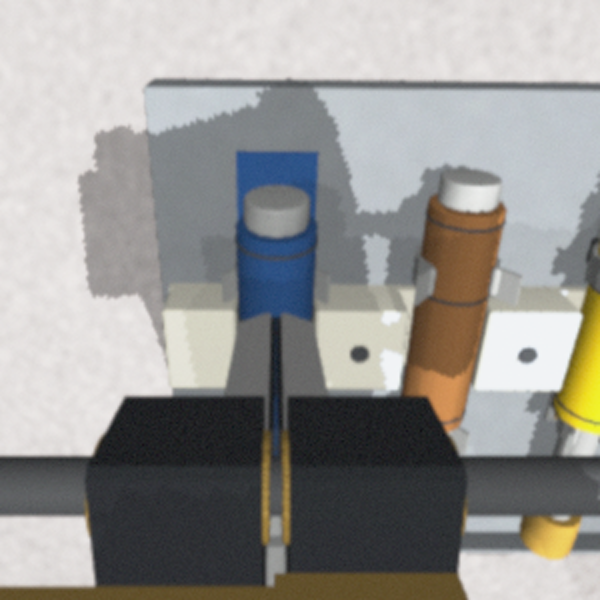

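Run:
```python
from h import *
s=ctrl.state();c=cam('wrist',s)
rk=np.load('rk.npy',allow_pickle=True).item();ctr=rk['ctr'];yaw=rk['yaw'];a=np.array([np.cos(yaw),np.sin(yaw)])
b=np.array([-a[1],a[0]]);T=np.tan(np.radians(12.2));th=np.radians(12.2)
def hx(uv,h):  # uv crop, h above clips axis normal
    z=.1
    for _ in range(40):
        X=onz(c,uv,z);xr=(X[:2]-ctr)@a;z=.0495+xr*T+(h+.02)/np.cos(th)
    foot=xr+(h+.02)*np.sin(th); return ((foot+.0103)/np.cos(th)*1000).round(1),((X[:2]-ctr)@b*1000).round(1)
f=lambda u,v:(u/2+120,v/2+60)
print('lapper cap far',hx(f(470,170),.010),'handle/cap',hx(f(468,208),.014))
for h in(0,.013): print('driver cap far',h,hx(f(276,186),.010+h),'handle end top',hx(f(276,232),.014+h))
X=np.array(s['eef_pos']);xr=(X[:2]-ctr)@a;d=X[2]-(.0495+xr*T);hn=d*np.cos(th);print('tip home x',(xr+hn*np.sin(th)+.0103)/np.cos(th)*1000,'height above axis',hn-.02,'y',(X[:2]-ctr)@b)
```

```text
lapper cap far (np.float64(111.0), np.float64(40.2)) handle/cap (np.float64(98.8), np.float64(40.1))
driver cap far 0 (np.float64(104.8), np.float64(106.2)) handle end top (np.float64(89.2), np.float64(106.0))
driver cap far 0.013 (np.float64(109.3), np.float64(106.2)) handle end top (np.float64(95.0), np.float64(106.1))
tip home x 59.15783599431126 height above axis 0.03318191066225293 y 0.10531806313534862
```

The fingertip is on the handle, which is centred between the upper jaws at crop (230..318,290). The cap's far edge is at about home x = 110, so the driver crept about 14 mm down the slope. I'll press lightly nearer the middle and drag it back up by friction.

Emit:
jog_arm(
  plan=[1,0,0,-0.3,0,1,-0.95,0,0.2,0,1,0,0,0.2,0,1,0,0,0.1,0,1,0,0,0,0],
)

```text
t: 14.2
eef_pos: [0.5851, 0.2522, 0.1067]
tcp_rot: [[0.93, 0.369, -0.0], [0.369, -0.93, 0.0], [0.0, -0.0, -1.0]]
wrist_force: [0.4, -1.4, -0.0]
grip_width: 0.0008
grasp_force: 0.1
```

Emit:
jog_arm(
  plan=[1,0,0,0.04,0,1,0,0,0.04,0,1,0,0,0.02,0,1,0,0,0,0,1,0,0,0,0],
)

```text
t: 14.82
eef_pos: [0.5854, 0.2524, 0.105]
tcp_rot: [[0.93, 0.369, 0.001], [0.369, -0.93, 0.001], [0.002, -0.0, -1.0]]
wrist_force: [0.4, 0.1, 7.8]
grip_width: 0.0004
grasp_force: 3.6
```

Emit:
jog_arm(
  plan=[1,0.1,0,-0.01,0,1,0.18,0,-0.038,0,1,0.18,0,-0.038,0,1,0.18,0,-0.038,0,1,0,0,0,0],
)

```text
t: 15.45
eef_pos: [0.5999, 0.2581, 0.1076]
tcp_rot: [[0.93, 0.369, 0.0], [0.369, -0.93, 0.0], [0.0, -0.0, -1.0]]
wrist_force: [0.1, -1.2, 4.3]
grip_width: 0.0007
grasp_force: 2.4
```

```bash
cat > meas.py <<'E'
from h import *
s=ctrl.state();c=cam('wrist',s)
rk=np.load('rk.npy',allow_pickle=True).item();ctr=rk['ctr'];yaw=rk['yaw'];a=np.array([np.cos(yaw),np.sin(yaw)])
th=np.radians(12.2);T=np.tan(th)
def hx(uv,h):
    z=.1
    for _ in range(40):
        X=onz(c,uv,z);xr=(X[:2]-ctr)@a;z=.0495+xr*T+(h+.02)/np.cos(th)
    return round(float((xr+(h+.02)*np.sin(th)+.0103)/np.cos(th)*1000),1)
def tip():
    X=np.array(s['eef_pos']);xr=(X[:2]-ctr)@a;hn=(X[2]-(.0495+xr*T))*np.cos(th)
    return ((xr+hn*np.sin(th)+.0103)/np.cos(th)*1000).round(1),((hn-.02)*1000).round(1)
E
python3 - <<'E'
from meas import *
import meas
print(s['t'],s['wrist_force'],tip())
w=grab('wrist','w7.png');im=cv2.imread('pics/w7.png')
# luminance/hue profile along the driver centre column
hsv=cv2.cvtColor(im,cv2.COLOR_BGR2HSV)
o=cv2.imread('pics/w6.png');ho=cv2.cvtColor(o,cv2.COLOR_BGR2HSV)
for y in range(120,226,3): print(y,im[y,254:262].mean(0).astype(int),o[y,254:262].mean(0).astype(int))
E
```

```text
15.45 [ 0.12243221 -1.20692707  4.29622228] (np.float64(50.8), np.float64(30.8))
120 [136 133 128] [134 131 126]
123 [136 133 128] [134 131 126]
126 [129  90  67] [136 133 128]
129 [135  82  45] [135 132 127]
132 [135  83  45] [134 131 126]
135 [128  91  70] [131 115 104]
138 [109 110 109] [134  82  45]
141 [113 115 114] [135  82  45]
144 [118 119 117] [135  82  46]
147 [164 166 163] [135  82  46]
150 [160 162 160] [134  82  46]
153 [160 161 160] [113 107 102]
156 [157 159 157] [111 112 111]
159 [150 151 148] [115 117 115]
162 [105  67  42] [116 117 116]
165 [133  82  45] [149 150 149]
168 [131  80  44] [156 158 156]
171 [93 75 67] [157 159 157]
174 [133  81  45] [155 156 154]
177 [133  81  44] [146 145 143]
180 [133  81  45] [104  66  38]
183 [134  82  47] [130  79  43]
186 [133  82  45] [128  79  45]
189 [134  82  45] [95 76 66]
192 [135  81  44] [131  79  44]
195 [135  84  47] [132  81  45]
198 [134  83  47] [131  80  45]
201 [122  76  44] [122  74  41]
204 [121  75  43] [119  74  40]
207 [121  75  42] [119  73  39]
210 [110  72  48] [119  74  40]
213 [106  73  52] [118  72  39]
216 [117  80  55] [115  77  53]
219 [73 66 61] [72 64 60]
222 [63 61 57] [64 59 58]
225 [63 60 57] [60 58 57]
```

Run:
```python
from meas import *
for h in (.010,.013,.017): print(h,hx((258,136.5),.010+h),hx((258,160.5),.014+h),'paint end',hx((258,126.5),-.02))
```

```text
0.01 111.6 97.2 paint end 107.9
0.013 112.5 98.3 paint end 107.9
0.017 113.6 99.8 paint end 107.9
```

The drag gained only about 3 mm. New plan: snap the upper clip first so that it holds the driver, slide the driver up by gripping the handle end, then snap the lower clip.

Emit:
jog_arm(
  plan=[1,0.14,0,-0.03,0,1,0,0,0.05,0,1,0,0,0.05,0,1,0,0,0,0,1,0,0,0,0],
)

```text
t: 16.12
eef_pos: [0.6032, 0.2593, 0.1058]
tcp_rot: [[0.93, 0.369, 0.001], [0.369, -0.93, 0.0], [0.001, -0.0, -1.0]]
wrist_force: [0.7, 0.2, 5.0]
grip_width: 0.0006
grasp_force: 1.9
```

Emit:
jog_arm(
  plan=[1,0,0,0.04,0,1,0,0,0.03,0,1,0,0,0,0,1,0,0,0,0,1,0,0,0,0],
)

```text
t: 16.75
eef_pos: [0.6028, 0.2592, 0.1039]
tcp_rot: [[0.929, 0.369, 0.0], [0.369, -0.929, 0.0], [0.0, -0.0, -1.0]]
wrist_force: [0.7, 0.1, 3.5]
grip_width: 0.0005
grasp_force: 1.6
```

Emit:
jog_arm(
  plan=[1,0,0,0.04,0,1,0,0,0.04,0,1,0,0,0,0,1,0,0,0,0,1,0,0,0,0],
)

```text
t: 17.38
eef_pos: [0.6027, 0.2591, 0.1018]
tcp_rot: [[0.93, 0.369, -0.0], [0.369, -0.93, 0.0], [-0.0, -0.0, -1.0]]
wrist_force: [-0.1, -0.2, 1.2]
grip_width: 0.0006
grasp_force: 0.0
```

Emit:
jog_arm(
  plan=[1,0,0,0.04,0,1,0,0,0.04,0,1,0,0,0,0,1,0,0,0,0,1,0,0,0,0],
)

```text
t: 18.0
eef_pos: [0.6028, 0.2592, 0.0999]
tcp_rot: [[0.93, 0.369, 0.0], [0.369, -0.93, 0.0], [0.0, -0.0, -1.0]]
wrist_force: [0.3, 0.3, 0.8]
grip_width: 0.0005
grasp_force: 0.0
```

Run:
```python
from meas import *
print(tip())
w=grab('wrist','w8.png');im=cv2.imread('pics/w8.png')
for y in range(110,226,3): print(y,im[y,254:262].mean(0).astype(int),end=' ')
print()
for y in (160,175,190,200):
    r=im[y].astype(int); m=np.where((r[:,0]-r[:,2])>40)[0]; print(y,m.min() if len(m) else 0,m.max() if len(m) else 0,len(m))
```

```text
(np.float64(52.2), np.float64(22.5))
110 [134 132 127] 113 [135 133 128] 116 [136 133 128] 119 [136 133 128] 122 [136 132 128] 125 [137 133 129] 128 [135 131 126] 131 [134  90  60] 134 [135  83  45] 137 [135  83  48] 140 [97 93 89] 143 [151 153 150] 146 [170 173 171] 149 [170 172 170] 152 [167 169 167] 155 [158 160 158] 158 [109  73  51] 161 [138  84  46] 164 [135  84  49] 167 [110  81  66] 170 [139  85  46] 173 [141  86  47] 176 [140  86  47] 179 [140  85  47] 182 [140  85  46] 185 [141  86  47] 188 [142  87  47] 191 [141  86  47] 194 [140  87  47] 197 [130  80  45] 200 [126  78  44] 203 [127  78  42] 206 [124  78  44] 209 [97 74 61] 212 [126  77  43] 215 [126  79  49] 218 [94 76 63] 221 [65 62 58] 224 [61 59 56] 
160 237 278 42
175 238 277 40
190 242 274 33
200 243 272 30
```

Run:
```python
from meas import *
for h in (-.004,0,.005,.013): print(h,hx((258,139.5),.010+h),hx((258,157.5),.014+h))
# widths of handle end vs lapper
im=cv2.imread('pics/w8.png').astype(int)
K=c[0]
for y in (162,164,170):
    r=im[y]; m=np.where((r[:,0]-r[:,2])>40)[0]; m=m[(m>200)&(m<310)]; b=np.where((r[:,2]-r[:,0])>30)[0]; b=b[b<420]; print(y,len(m),len(b))
print(139.5)
```

```text
-0.004 109.4 98.5
0 110.6 99.9
0.005 112.1 101.8
0.013 114.4 104.7
162 38 35
164 31 41
170 41 38
139.5
```

Emit:
jog_arm(
  plan=[1,0,0,0.05,0,1,0,0,0.05,0,1,0,0,0,0,1,0,0,0,0,1,0,0,0,0],
)

```text
t: 18.68
eef_pos: [0.6028, 0.2592, 0.0974]
tcp_rot: [[0.93, 0.369, 0.0], [0.369, -0.93, 0.0], [0.0, -0.0, -1.0]]
wrist_force: [0.4, 0.4, 0.4]
grip_width: 0.0009
grasp_force: 0.0
```

Emit:
jog_arm(
  plan=[1,-0.4,0,-1,0,1,-1,0,-0.8,0,1,-1,0,-0.5,0,1,-1,0,0,0,1,-1,0,0,0],
)

```text
t: 19.3
eef_pos: [0.4999, 0.2183, 0.1552]
tcp_rot: [[0.93, 0.369, 0.001], [0.369, -0.93, 0.0], [0.001, -0.0, -1.0]]
wrist_force: [-0.6, 0.6, 0.0]
grip_width: 0.0004
grasp_force: 0.0
```

Run:
```python
from meas import *
print(s['t'],s['eef_pos'],s['wrist_force'],tip())
grab('wrist','w9.png');im=cv2.imread('pics/w9.png');np.save('w9.npy',s,allow_pickle=True)
grab('scene','s9.png');b=cv2.imread('pics/s9.png')
A=cv2.resize(im[60:260,130:380],None,fx=2.2,fy=2.2,interpolation=cv2.INTER_CUBIC)
B=cv2.resize(b[254:384,280:400],None,fx=2,fy=2,interpolation=cv2.INTER_CUBIC)
B=cv2.copyMakeBorder(B,0,A.shape[0]-B.shape[0],0,0,cv2.BORDER_CONSTANT)
cv2.imwrite('pics/m9.png',np.hstack([A,B]));print(A.shape,B.shape)
```

```text
19.3 [0.4999181  0.21833291 0.15516006] [-0.61690286  0.58696592  0.00385213] (np.float64(-44.3), np.float64(100.0))
(440, 550, 3) (440, 240, 3)
```

View pics/m9.png

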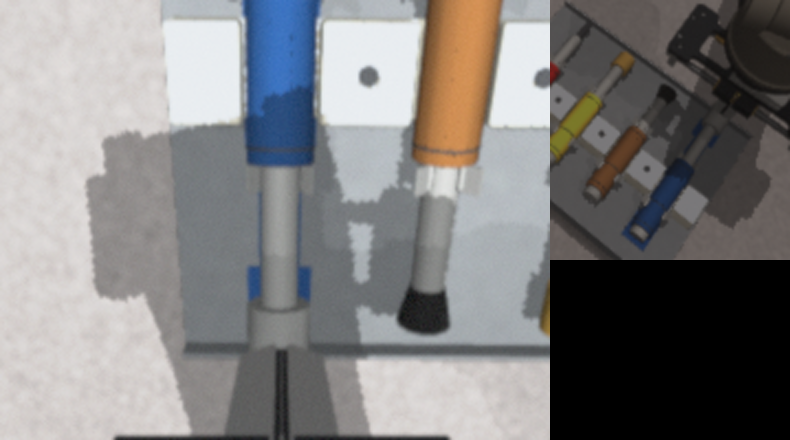

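The upper clip is seated. The neck is still high on the lower lips: the shoulder edge is at crop (280,165) and the cup is displaced to row 303. I'll compute where the shoulder is.

Run:
```python
import meas
from meas import *
meas.s=np.load('w9.npy',allow_pickle=True).item();meas.c=cam('wrist',meas.s)
f=lambda u,v:(u/2.2+130,v/2.2+60)
print('lapper',hx(f(445,165),.014),'paint cup top',hx(f(254,267),-.02))
for h in (0,.010,.013,.016): print(h,hx(f(280,165),.014+h),'cup top edge',hx(f(280,303),.014+h))
# full-frame: handle end
im=cv2.imread('pics/w9.png')
for y in range(0,60,3): print(y,im[y,254:262].mean(0).astype(int),end=' ')
```

```text
lapper -3.2 paint cup top -65.7
0 -3.7 cup top edge -67.8
0.01 -0.9 cup top edge -62.3
0.013 -0.1 cup top edge -60.7
0.016 0.8 cup top edge -59.1
0 [217 207 198] 3 [188 114  61] 6 [185 113  65] 9 [134 105  91] 12 [189 113  59] 15 [191 115  59] 18 [192 115  60] 21 [193 115  61] 24 [193 116  62] 27 [194 118  62] 30 [195 117  61] 33 [195 117  62] 36 [194 116  61] 39 [192 116  61] 42 [193 116  61] 45 [194 117  61] 48 [195 116  61] 51 [163 112  82] 54 [186 115  69] 57 [194 116  61]
```

The neck is raised and the shoulder sits about 2 mm up, with the upper clip holding. I'll go below the cup end and push the driver up the slope about 12 mm.

Emit:
jog_arm(
  plan=[1,-0.95,0,0,0,1,-0.95,0,0,0,1,0,0,1,0,1,0,0,1,0,1,0,0,1,0],
)

```text
t: 20.02
eef_pos: [0.4571, 0.2014, 0.0793]
tcp_rot: [[0.93, 0.369, 0.001], [0.369, -0.93, 0.0], [0.001, -0.0, -1.0]]
wrist_force: [-0.3, 0.8, 0.5]
grip_width: 0.0003
grasp_force: 0.0
```

Emit:
jog_arm(
  plan=[1,0,0,0.8,0,1,0.1,0,0,0,1,0.15,0,0,0,1,0.15,0,0,0,1,0,0,0,0],
)

```text
t: 20.65
eef_pos: [0.4665, 0.2052, 0.0605]
tcp_rot: [[0.93, 0.369, 0.001], [0.369, -0.93, 0.001], [0.001, -0.0, -1.0]]
wrist_force: [-0.1, -0.1, -0.2]
grip_width: 0.0004
grasp_force: 0.0
```

Emit:
jog_arm(
  plan=[1,0.08,0,0,0,1,0.08,0,0,0,1,0.08,0,0,0,1,0,0,0,0,1,0,0,0,0],
)

```text
t: 21.28
eef_pos: [0.4714, 0.207, 0.06]
tcp_rot: [[0.929, 0.369, 0.0], [0.369, -0.929, 0.0], [0.0, -0.0, -1.0]]
wrist_force: [-2.3, -1.3, 0.6]
grip_width: 0.0003
grasp_force: 1.0
```

Emit:
jog_arm(
  plan=[1,0.08,0,0,0,1,0.08,0,0,0,1,0.08,0,0,0,1,0,0,0,0,1,0,0,0,0],
)

```text
t: 21.9
eef_pos: [0.4768, 0.2091, 0.0598]
tcp_rot: [[0.93, 0.369, -0.0], [0.369, -0.93, 0.0], [-0.0, -0.0, -1.0]]
wrist_force: [-3.2, -0.9, -0.2]
grip_width: 0.0001
grasp_force: 1.5
```

Run:
```python
import meas
from meas import *
grab('wrist','w10.png');im=cv2.imread('pics/w10.png').astype(int)
def edge(cols,fn):
    r=im[:,cols[0]:cols[1]].mean(1); y=np.where(fn(r))[0]; return (y.min(),y.max()) if len(y) else None
blue=lambda r:(r[:,0]-r[:,2]>60); org=lambda r:(r[:,2]-r[:,0]>60)
for k in range(240,276,6): print(k,edge((k,k+4),blue))
m=(im[:,:,2]-im[:,:,0]>60)&(im[:,:,2]-im[:,:,1]>25);m[:, :270]=0;m[:,420:]=0
y,x=np.where(m);print('orange',x.min(),x.max(),y.min(),y.max());yb=y.max();xb=int(x[y==yb].mean())
b=hx((xb,yb),.014)
for h in (0,.006,.013):
    print(h,hx((258,edge((255,261),blue)[1]),.014+h),'lapper',b)
```

```text
240 (np.int64(0), np.int64(87))
246 (np.int64(0), np.int64(64))
252 (np.int64(0), np.int64(64))
258 (np.int64(0), np.int64(64))
264 (np.int64(0), np.int64(64))
270 (np.int64(0), np.int64(91))
orange 356 419 0 100
0 13.9 lapper -3.5
0.006 14.2 lapper -3.5
0.013 14.5 lapper -3.5
```

The shoulder is now about 14–17 mm up the slope. Next I'll press the neck down just below the lower clip.

Emit:
jog_arm(
  plan=[1,-0.3,0,0,0,1,0,0,-0.9,0,1,0,0,-0.9,0,1,0,0,-0.6,0,1,0.9,0,0,0],
)

```text
t: 22.58
eef_pos: [0.491, 0.2147, 0.1214]
tcp_rot: [[0.929, 0.369, 0.002], [0.369, -0.929, 0.001], [0.002, 0.0, -1.0]]
wrist_force: [1.0, 0.5, -0.7]
grip_width: 0.0005
grasp_force: 0.0
```

Emit:
jog_arm(
  plan=[1,0.9,0,0,0,1,0.9,-0.04,0,0,1,0,0,0.5,0,1,0,0,0.4,0,1,0,0,0,0],
)

```text
t: 23.2
eef_pos: [0.531, 0.2316, 0.0963]
tcp_rot: [[0.929, 0.369, -0.002], [0.369, -0.929, -0.001], [-0.002, 0.0, -1.0]]
wrist_force: [-0.4, 0.7, -0.1]
grip_width: 0.0003
grasp_force: 0.0
```

```bash
python3 -c "
from meas import *
print(tip(),s['eef_pos'],s['wrist_force'])"
```

```text
(np.float64(-23.7), np.float64(35.2)) [0.53102928 0.23163182 0.09625854] [-0.41606042  0.689368   -0.09119059]
```

Emit:
jog_arm(
  plan=[1,0,0,0.15,0,1,0,0,0.15,0,1,0,0,0.1,0,1,0,0,0,0,1,0,0,0,0],
)

```text
t: 23.82
eef_pos: [0.5323, 0.2323, 0.0875]
tcp_rot: [[0.929, 0.369, 0.0], [0.369, -0.929, 0.0], [0.0, -0.0, -1.0]]
wrist_force: [-0.1, -0.4, -0.3]
grip_width: 0.0005
grasp_force: 0.0
```

Emit:
jog_arm(
  plan=[1,0,0,0.06,0,1,0,0,0.06,0,1,0,0,0,0,1,0,0,0,0,1,0,0,0,0],
)

```text
t: 24.45
eef_pos: [0.5323, 0.2323, 0.0844]
tcp_rot: [[0.929, 0.369, 0.0], [0.369, -0.929, 0.0], [0.0, -0.0, -1.0]]
wrist_force: [0.1, -0.3, 2.0]
grip_width: 0.0005
grasp_force: 0.7
```

Emit:
jog_arm(
  plan=[1,0,0,0.06,0,1,0,0,0.06,0,1,0,0,0,0,1,0,0,0,0,1,0,0,0,0],
)

```text
t: 25.08
eef_pos: [0.5323, 0.2322, 0.0814]
tcp_rot: [[0.93, 0.369, 0.0], [0.369, -0.93, 0.0], [0.0, -0.0, -1.0]]
wrist_force: [-0.8, 0.6, 2.6]
grip_width: 0.0007
grasp_force: 1.3
```

Emit:
jog_arm(
  plan=[1,0,0,0.06,0,1,0,0,0.06,0,1,0,0,0,0,1,0,0,0,0,1,0,0,0,0],
)

```text
t: 25.7
eef_pos: [0.5322, 0.2322, 0.0782]
tcp_rot: [[0.929, 0.369, -0.0], [0.369, -0.929, -0.0], [-0.0, -0.0, -1.0]]
wrist_force: [-0.5, -0.2, 0.0]
grip_width: 0.0003
grasp_force: 0.2
```

Emit:
jog_arm(
  plan=[1,0,0,0.05,0,1,0,0,0.05,0,1,0,0,0,0,1,0,0,0,0,1,0,0,0,0],
)

```text
t: 26.32
eef_pos: [0.5323, 0.2323, 0.0759]
tcp_rot: [[0.929, 0.369, 0.0], [0.369, -0.929, 0.0], [0.0, -0.0, -1.0]]
wrist_force: [-0.3, 0.6, -0.2]
grip_width: 0.0
grasp_force: 0.0
```

Emit:
jog_arm(
  plan=[1,0,0,0.06,0,1,0,0,0.06,0,1,0,0,0,0,1,0,0,0,0,1,0,0,0,0],
)

```text
t: 26.95
eef_pos: [0.5323, 0.2322, 0.0729]
tcp_rot: [[0.93, 0.369, 0.0], [0.369, -0.93, 0.0], [0.0, -0.0, -1.0]]
wrist_force: [-0.4, -0.3, 1.1]
grip_width: -0.0002
grasp_force: 0.0
```

Emit:
jog_arm(
  plan=[1,0,0,0.05,0,1,0,0,0.05,0,1,0,0,0,0,1,0,0,0,0,1,0,0,0,0],
)

```text
t: 27.58
eef_pos: [0.5323, 0.2322, 0.0704]
tcp_rot: [[0.93, 0.369, 0.0], [0.369, -0.93, 0.0], [0.0, -0.0, -1.0]]
wrist_force: [-0.1, -0.2, 1.1]
grip_width: 0.0005
grasp_force: 0.0
```

```bash
python3 -c "
from meas import *
print(tip(),s['eef_pos'],s['wrist_force'])"
```

```text
(np.float64(-27.8), np.float64(9.7)) [0.53228521 0.23224854 0.07040535] [-0.0866817  -0.20589798  1.08055185]
```

Emit:
jog_arm(
  plan=[1,0,0,0.04,0,1,0,0,0.04,0,1,0,0,0,0,1,0,0,0,0,1,0,0,0,0],
)

```text
t: 28.2
eef_pos: [0.5325, 0.2323, 0.069]
tcp_rot: [[0.93, 0.369, 0.001], [0.369, -0.93, 0.0], [0.001, 0.0, -1.0]]
wrist_force: [-1.8, -0.8, 10.8]
grip_width: 0.0004
grasp_force: 5.3
```

The neck bottoms firmly at the seated height. I'll check the upper clip the same way, pressing the handle at about x = 54.

Emit:
jog_arm(
  plan=[1,0,0,-0.9,0,1,0,0,-0.8,0,1,0.8,0,0,0,1,0.8,0,0,0,1,0.8,0,0,0],
)

```text
t: 28.82
eef_pos: [0.5886, 0.2545, 0.1108]
tcp_rot: [[0.93, 0.369, 0.0], [0.369, -0.93, -0.0], [0.0, 0.0, -1.0]]
wrist_force: [-0.4, 0.0, -0.5]
grip_width: 0.0004
grasp_force: 0.0
```

Emit:
jog_arm(
  plan=[1,0.75,0,0,0,1,0,0,0.3,0,1,0,0,0.2,0,1,0,0,0.05,0,1,0,0,0,0],
)

```text
t: 29.45
eef_pos: [0.6052, 0.2611, 0.0972]
tcp_rot: [[0.929, 0.369, -0.0], [0.369, -0.929, -0.0], [-0.0, -0.0, -1.0]]
wrist_force: [-0.0, 0.0, 0.1]
grip_width: 0.0006
grasp_force: 0.0
```

```bash
python3 -c "
from meas import *
print(tip(),s['eef_pos'],s['wrist_force'])"
```

```text
(np.float64(54.5), np.float64(19.3)) [0.60515485 0.26113253 0.09717146] [-0.01201284  0.04902008  0.10420564]
```

Emit:
jog_arm(
  plan=[1,0,0,0.07,0,1,0,0,0.07,0,1,0,0,0.04,0,1,0,0,0,0,1,0,0,0,0],
)

```text
t: 30.08
eef_pos: [0.6055, 0.2613, 0.0927]
tcp_rot: [[0.929, 0.369, 0.0], [0.369, -0.929, 0.0], [0.0, -0.0, -1.0]]
wrist_force: [-0.2, -0.5, 2.5]
grip_width: 0.0003
grasp_force: 1.2
```

Emit:
jog_arm(
  plan=[1,0,0,0.05,0,1,0,0,0.03,0,1,0,0,0,0,1,0,0,0,0,1,0,0,0,0],
)

```text
t: 30.7
eef_pos: [0.6059, 0.2614, 0.0918]
tcp_rot: [[0.93, 0.369, 0.001], [0.369, -0.93, 0.0], [0.001, 0.0, -1.0]]
wrist_force: [-4.6, -2.6, 16.2]
grip_width: 0.0006
grasp_force: 8.6
```

Both clips hold the driver on the saddles. Now over the cap and down behind the butt.

Emit:
jog_arm(
  plan=[1,0,0,-0.7,0,1,0,0,-0.65,0,1,0.95,0,0,0,1,0.95,0,0,0,1,0.95,0,0,0],
)

```text
t: 31.32
eef_pos: [0.6726, 0.2879, 0.1255]
tcp_rot: [[0.93, 0.369, 0.001], [0.369, -0.93, 0.0], [0.001, -0.0, -1.0]]
wrist_force: [0.1, -0.6, -0.2]
grip_width: 0.0006
grasp_force: 0.0
```

Emit:
jog_arm(
  plan=[1,0.9,0,0,0,1,0,0,0,0,1,0,0,0.7,0,1,0,0,0.6,0,1,0,0,0,0],
)

```text
t: 31.95
eef_pos: [0.6913, 0.2952, 0.0898]
tcp_rot: [[0.929, 0.369, -0.003], [0.369, -0.929, -0.001], [-0.003, 0.0, -1.0]]
wrist_force: [-0.1, 1.0, -0.2]
grip_width: 0.0004
grasp_force: 0.0
```

```bash
python3 -c "
from meas import *
print(tip(),s['eef_pos'],s['wrist_force'])
X=np.array(s['eef_pos'])[:2]-ctr;print(X@np.array([-a[1],a[0]]))"
```

```text
(np.float64(143.4), np.float64(-7.5)) [0.69125181 0.29518054 0.08982106] [-0.13125872  1.04396172 -0.17054874]
0.10684071450963098
```

Emit:
jog_arm(
  plan=[1,-0.12,0,0.025,0,1,-0.12,0,0.025,0,1,-0.12,0,0.025,0,1,-0.1,0,0.02,0,1,0,0,0,0],
)

```text
t: 32.58
eef_pos: [0.6818, 0.2916, 0.0896]
tcp_rot: [[0.929, 0.369, 0.0], [0.369, -0.929, 0.0], [0.0, -0.0, -1.0]]
wrist_force: [-0.6, 0.5, 0.3]
grip_width: 0.0005
grasp_force: 0.0
```

Emit:
jog_arm(
  plan=[1,-0.08,0,0.018,0,1,-0.08,0,0.018,0,1,-0.08,0,0.018,0,1,0,0,0,0,1,0,0,0,0],
)

```text
t: 33.2
eef_pos: [0.6763, 0.2894, 0.0882]
tcp_rot: [[0.93, 0.369, -0.0], [0.369, -0.93, 0.0], [-0.0, -0.0, -1.0]]
wrist_force: [1.2, 0.5, 0.6]
grip_width: 0.0005
grasp_force: 0.5
```

Emit:
jog_arm(
  plan=[1,-0.06,0,0.013,0,1,-0.06,0,0.013,0,1,-0.06,0,0.013,0,1,0,0,0,0,1,0,0,0,0],
)

```text
t: 33.83
eef_pos: [0.6719, 0.2876, 0.087]
tcp_rot: [[0.929, 0.369, -0.001], [0.369, -0.929, -0.0], [-0.001, 0.0, -1.0]]
wrist_force: [0.6, 0.7, 0.5]
grip_width: 0.0003
grasp_force: 0.4
```

Emit:
jog_arm(
  plan=[1,-0.06,0,0.013,0,1,-0.06,0,0.013,0,1,0,0,0,0,1,0,0,0,0,1,0,0,0,0],
)

```text
t: 34.45
eef_pos: [0.6692, 0.2866, 0.0864]
tcp_rot: [[0.929, 0.369, -0.0], [0.369, -0.929, -0.0], [-0.0, -0.0, -1.0]]
wrist_force: [0.7, 0.5, 1.1]
grip_width: 0.0007
grasp_force: 0.4
```

```bash
python3 -c "
from meas import *
print(tip(),s['eef_pos'],s['wrist_force'])"
```

```text
(np.float64(119.5), np.float64(-5.8)) [0.66916829 0.28657033 0.08639128] [0.65248703 0.53382309 1.07627648]
```

Emit:
jog_arm(
  plan=[1,-0.05,0,0.011,0,1,-0.05,0,0.011,0,1,0,0,0,0,1,0,0,0,0,1,0,0,0,0],
)

```text
t: 35.08
eef_pos: [0.6669, 0.2857, 0.0859]
tcp_rot: [[0.93, 0.369, -0.0], [0.369, -0.93, -0.0], [-0.0, -0.0, -1.0]]
wrist_force: [0.5, 1.1, 0.6]
grip_width: 0.0007
grasp_force: 0.7
```

Run:
```python
from meas import *
print(tip(),s['wrist_force'])
grab('scene','s12.png')
grab('wrist','w12.png')
for n in('s9','s12'):
    im=cv2.imread(f'pics/{n}.png').astype(int)
    c=cam('scene')
    # sample line along home axis (driver top) projected
    b=np.array([-a[1],a[0]]);out=[]
    for x in range(-20,131,2):
        xr=-.0103+x/1000*np.cos(th)-.034*np.sin(th);z=.0495+(xr+.034*np.sin(th))*T+.034*np.cos(th)
        P=np.r_[ctr+a*xr+b*.1055,z];u,v=proj(c,P).round().astype(int)
        if 0<=v<384 and 0<=u<512: q=im[v,u];out.append((x,int(q[0]-q[2]),int(q.sum()//3)))
    print(n,out)
```

```text
(np.float64(117.0), np.float64(-5.8)) [0.48358761 1.09344161 0.64404   ]
s9 [(-20, -6, 68), (-18, -5, 64), (-16, -5, 67), (-14, -5, 67), (-12, -5, 65), (-10, -5, 66), (-8, 0, 58), (-6, 15, 43), (-4, 15, 43), (-2, 22, 33), (0, 19, 33), (2, 24, 33), (4, 27, 35), (6, 27, 35), (8, 26, 34), (10, 26, 34), (12, 26, 34), (14, 28, 34), (16, 28, 34), (18, 34, 40), (20, 34, 40), (22, 48, 52), (24, 49, 53), (26, 49, 53), (28, 49, 53), (30, 49, 53), (32, 50, 52), (34, 50, 53), (36, 50, 53), (38, 50, 53), (40, 50, 53), (42, 48, 52), (44, 50, 53), (46, 50, 53), (48, 49, 54), (50, 49, 54), (52, 49, 53), (54, 50, 53), (56, 49, 54), (58, 50, 54), (60, 43, 52), (62, 36, 51), (64, 35, 52), (66, 48, 54), (68, 50, 54), (70, 49, 54), (72, 50, 54), (74, 49, 55), (76, 50, 55), (78, 51, 55), (80, 50, 55), (82, 50, 55), (84, 50, 54), (86, 50, 54), (88, 50, 54), (90, 49, 54), (92, 41, 52), (94, 30, 46), (96, 34, 52), (98, 44, 54), (100, 32, 55), (102, 3, 73), (104, -7, 99), (106, -8, 108), (108, -9, 106), (110, -9, 106), (112, -5, 64), (114, 0, 44), (116, 0, 44), (118, 30, 44), (120, 46, 52), (122, 41, 55), (12
[... 497 characters left out ...]
38, -17, 81), (40, -17, 81), (42, -17, 79), (44, -17, 78), (46, -17, 78), (48, -16, 77), (50, -16, 77), (52, -16, 75), (54, -15, 74), (56, -16, 74), (58, -16, 72), (60, -16, 71), (62, -15, 70), (64, -15, 68), (66, -15, 68), (68, -15, 67), (70, -14, 66), (72, -14, 64), (74, -14, 62), (76, -13, 61), (78, -13, 59), (80, -12, 57), (82, -12, 57), (84, -12, 55), (86, -12, 52), (88, -12, 52), (90, -11, 47), (92, -11, 44), (94, -9, 42), (96, -9, 38), (98, -8, 35), (100, -8, 34), (102, -9, 36), (104, -9, 37), (106, -7, 36), (108, -6, 29), (110, -6, 29), (112, -6, 29), (114, -6, 30), (116, -6, 30), (118, -7, 29), (120, -7, 29), (122, -7, 32), (124, -8, 38), (126, -8, 33), (128, -8, 33), (130, -3, 18)]
```

Emit:
jog_arm(
  plan=[1,-0.05,0,0.011,0,1,-0.05,0,0.011,0,1,0,0,0,0,1,0,0,0,0,1,0,0,0,0],
)

```text
t: 35.8
eef_pos: [0.6655, 0.2852, 0.0858]
tcp_rot: [[0.93, 0.369, 0.002], [0.369, -0.93, 0.001], [0.002, -0.0, -1.0]]
wrist_force: [5.8, 2.3, -0.1]
grip_width: 0.0005
grasp_force: 3.3
```

Emit:
jog_arm(
  plan=[1,-0.04,0,0.008,0,1,0,0,0,0,1,0,0,0,0,1,0,0,0,0,1,0,0,0,0],
)

```text
t: 36.42
eef_pos: [0.6654, 0.2851, 0.086]
tcp_rot: [[0.93, 0.369, 0.003], [0.369, -0.93, 0.002], [0.004, -0.0, -1.0]]
wrist_force: [9.8, 3.7, 0.0]
grip_width: 0.0007
grasp_force: 5.2
```

Emit:
jog_arm(
  plan=[1,-0.05,0,0.01,0,1,0,0,0,0,1,0,0,0,0,1,0,0,0,0,1,0,0,0,0],
)

```text
t: 37.05
eef_pos: [0.6652, 0.285, 0.0861]
tcp_rot: [[0.93, 0.369, 0.005], [0.369, -0.93, 0.003], [0.006, -0.001, -1.0]]
wrist_force: [14.2, 5.0, -0.8]
grip_width: 0.0004
grasp_force: 7.4
```

Emit:
jog_arm(
  plan=[1,0.3,0,-0.05,0,1,0.5,0,-0.3,0,1,0,0,-1,0,1,0,0,-1,0,1,0,0,-1,0],
)

```text
t: 37.67
eef_pos: [0.6807, 0.2911, 0.169]
tcp_rot: [[0.929, 0.369, -0.002], [0.369, -0.929, -0.001], [-0.002, 0.0, -1.0]]
wrist_force: [0.2, -0.4, -0.5]
grip_width: 0.0003
grasp_force: 0.0
```

Emit:
jog_arm(
  plan=[1,-1,0,-0.5,0,1,-1,0,-0.3,0,1,-1,0,0,0,1,-1,0,0,0,1,-1,0,0,0],
)

```text
t: 38.3
eef_pos: [0.5638, 0.2446, 0.1884]
tcp_rot: [[0.93, 0.369, -0.001], [0.369, -0.93, -0.001], [-0.001, 0.0, -1.0]]
wrist_force: [-0.2, 0.0, -0.6]
grip_width: 0.0006
grasp_force: 0.0
```

Emit:
jog_arm(
  plan=[1,-1,0.5,0,0,1,-0.5,1,0,0,1,0,1,0,0,1,0,0,0,0,1,0,0,0,0],
)

```text
t: 38.92
eef_pos: [0.5528, 0.1738, 0.1886]
tcp_rot: [[0.929, 0.369, -0.001], [0.369, -0.929, 0.0], [-0.001, -0.0, -1.0]]
wrist_force: [-0.1, -0.2, -0.1]
grip_width: 0.0004
grasp_force: 0.0
```

Run:
```python
import meas
from meas import *
print(s['t'],s['eef_pos'],s['wrist_force'])
grab('wrist','w13.png');im=cv2.imread('pics/w13.png').astype(int)
B=((im[:,:,0]-im[:,:,2]>45)&(im[:,:,0]>60)).astype(np.uint8)
O=((im[:,:,2]-im[:,:,0]>45)&(im[:,:,2]-im[:,:,1]>20)&(im[:,:,1]-im[:,:,0]<60)).astype(np.uint8)
for nm,M in(('blue',B),('orange',O)):
    n,l,st,ce=cv2.connectedComponentsWithStats(M)
    for i in range(1,n):
        if st[i,4]>80: print(nm,st[i].tolist(),ce[i].round())
b=np.array([-a[1],a[0]])
def px(x,y,h):
    xr=-.0103+x/1000*np.cos(th)-(.02+h)*np.sin(th);z=.0495+(-.0103+x/1000*np.cos(th))*T+(.02+h)*np.cos(th)
    return proj(c,np.r_[ctr+a*xr+b*y,z]).round(1)
for y in(.1055,.037): print(y,'shoulder top',px(0,y,.014),'handle end',px(100,y,.014),'cap',px(110,y,.011),'cup',px(-60,y,.014))
```

```text
38.925 [0.55282794 0.17380604 0.18857673] [-0.09651782 -0.23667941 -0.07629919]
blue [178, 43, 40, 129, 3173] [197. 103.]
blue [210, 175, 12, 46, 191] [215. 198.]
orange [254, 60, 29, 106, 2190] [266. 115.]
orange [382, 61, 54, 107, 3065] [408. 113.]
orange [261, 286, 4, 46, 89] [263. 308.]
0.1055 shoulder top [199.1 161.5] handle end [189.1  54.2] cap [188.6  41.3] cup [203.8 211. ]
0.037 shoulder top [265.1 162. ] handle end [267.4  54.8] cap [267.6  42. ] cup [264.1 211.5]
```

Run:
```python
import cv2,numpy as np
im=cv2.imread('pics/w13.png').astype(int)
def prof(p,q):
    o=[]
    for y in list(range(36,72,2))+list(range(152,182,2))+list(range(204,226,3)):
        x=int(round(p[0]+(q[0]-p[0])*(y-p[1])/(q[1]-p[1])));o.append((y,im[y,x-2:x+3].mean(0).astype(int).tolist()))
    return o
for r,l in zip(prof((191,54),(201,162)),prof((268,54),(266,162))):print(r,l[1])
def wid(y,sgn,lo,hi):
    r=im[y,lo:hi];m=np.where(sgn*(r[:,0]-r[:,2])>45)[0]+lo;return m.min(),m.max()
for y in(75,100,150,158): print(y,wid(y,1,160,240),wid(y,-1,240,300))
```

```text
(36, [209, 204, 198]) [204, 201, 194]
(38, [210, 206, 199]) [206, 202, 195]
(40, [209, 204, 197]) [206, 201, 195]
(42, [204, 189, 180]) [205, 201, 195]
(44, [208, 135, 90]) [204, 201, 196]
(46, [211, 169, 150]) [206, 202, 198]
(48, [231, 232, 231]) [225, 226, 224]
(50, [231, 233, 232]) [237, 238, 238]
(52, [233, 234, 233]) [237, 238, 237]
(54, [230, 232, 231]) [236, 237, 236]
(56, [229, 231, 229]) [234, 235, 234]
(58, [201, 197, 194]) [226, 227, 226]
(60, [192, 119, 72]) [121, 148, 186]
(62, [206, 123, 65]) [93, 157, 223]
(64, [195, 123, 75]) [93, 154, 220]
(66, [157, 118, 96]) [104, 132, 171]
(68, [203, 123, 68]) [100, 145, 200]
(70, [208, 125, 65]) [93, 157, 223]
(152, [129, 79, 45]) [62, 103, 147]
(154, [130, 80, 43]) [62, 102, 147]
(156, [129, 79, 41]) [62, 103, 147]
(158, [114, 76, 52]) [63, 101, 143]
(160, [112, 75, 51]) [69, 89, 113]
(162, [129, 79, 43]) [65, 103, 146]
(164, [134, 102, 85]) [72, 106, 148]
(166, [158, 156, 154]) [139, 145, 154]
(168, [156, 159, 158]) [157, 159, 157]
(170, [156, 159, 156]) [147, 148, 147]
(172, [158, 160, 158]) [145, 147, 145]
(174, [159, 160, 160]) [145, 147, 145]
(176, [160, 161, 159]) [145, 147, 146]
(178, [160, 162, 161]) [144, 145, 145]
(180, [156, 158, 157]) [145, 147, 146]
(204, [158, 159, 158]) [146, 148, 146]
(207, [158, 161, 159]) [144, 147, 145]
(210, [157, 157, 157]) [143, 145, 144]
(213, [118, 119, 119]) [68, 69, 68]
(216, [153, 155, 154]) [54, 54, 54]
(219, [154, 155, 154]) [101, 102, 102]
(222, [153, 155, 153]) [102, 102, 102]
(225, [153, 155, 154]) [102, 103, 104]
75 (np.int64(179), np.int64(213)) (np.int64(254), np.int64(281))
100 (np.int64(183), np.int64(215)) (np.int64(256), np.int64(278))
150 (np.int64(188), np.int64(217)) (np.int64(254), np.int64(277))
158 (np.int64(192), np.int64(205)) (np.int64(257), np.int64(275))
```

The seated driver lines up with the lapper in the image rows: handle ends at 59, shoulders at 165. The arm is clear of everything, so I'm handing the job in.

```bash
python3 -c "
from bench import ctrl
print(ctrl.close_job())"
```

```text
the job is handed in; nothing more can be done
None
```

The blue driver is snapped into both clips over the blue shadow, handle end up the slope and shoulder resting on the lower clip; I let go and handed the job in at about 39 s, with my highest force reading about 16 N.

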